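# Lock a banding wheel with a squeeze-button quick-release pin

## Task

Lock the potter's banding wheel with the quick-release pin that stands in the wooden block: take it by its two side buttons, keep them squeezed, put it into the hole near the rim of the wheel head, turn the wheel with it counter-clockwise (seen from above) a little past the pointer, feeling lightly for the hidden index hole below, slide the pin gently fully home until its collar is flush on the wheel head, and let go so that the balls lock. Do not touch the pot on the wheel, press the pin hard against the wheel or disturb the other things on the table.

Things in the scene. Friction and masses are not known exactly. Their poses are not given: they have to be found in the camera images.
- stand: The banding wheel's fixed cast stand (foot 180 mm across) with all it carries: index ring, wheel head and pot. Origin at the centre of its foot on the table, z up along the wheel's axis, x towards its pointer.
- wheel_axis (a point): The wheel's turning axis (vertical) at the height of the wheel head's top face, 130 mm above the table. The head is a dark steel disc 230 mm across and 8 mm thick, with one hole.
- wheel_hole (a point): Centre of the 14.5 mm through hole in the wheel head, at the head's top face, 85 mm from the axis; it turns with the wheel. Hidden below, 12 mm under the head's top face, lies the upper face of an 8 mm thick fixed steel index ring with a single 14 mm hole, also 85 mm from the axis. Below the ring it is open.
- pointer (a point): Top of the upright steel pointer (10 mm wide) on the stand just outside the wheel's rim, 128 mm from the axis, level with the head's top. The hidden ring's hole lies past it: 0.07 to 0.40 rad (6 to 34 mm along the arc) counter-clockwise of it seen from above, differently each time; find it by feel with the pin's tip lightly on the ring.
- wheel (a joint): Turn of the wheel head in rad, counter-clockwise from above; at 0 its hole lies in the pointer's direction. It starts at -0.75 to -0.35 and stays where it is left; it takes about 1.5 N at the hole to turn it. Stops at -1 and 1.
- pin_grip (a point): Middle of the quick-release pin's grip, 34 mm above its collar's underside; z up, y across the two buttons. A dark upright bar, 18 mm along x, its cap 59 mm above the collar's underside, with an aluminium paddle button on each y side: paddles 22 mm wide, 17 to 51 mm above the collar's underside, 34 mm across outside, 26 mm when fully squeezed.
- pin_collar (a point): Centre of the underside of the pin's collar (28 mm across, 6 mm thick), same axes; it lies on the wheel head's top face when the pin is home. The pin starts upright in one of the block's two holes, collar on the block's top 60 mm above the table, with a little sideways play.
- button_a (a joint): Travel of the pin's button on its +y side, m: 0 out (ball out), 0.004 fully squeezed (ball sunk). Its spring takes 3 N to start and 8 N to hold fully in; a grip of 25 to 40 N holds both in.
- button_b (a joint): The same for the button on its -y side.
- pot: Grey clay pot (82 mm wide) on a wooden disc (104 mm wide) fixed at the middle of the wheel head; its rim stands 71 mm above the head's top face. Origin at its underside. Not to be touched.
- block: Light wood block 60 x 160 x 60 mm, fixed, with two 23 mm holes 45 mm to either side of its middle along its y. Origin at the centre of its underside.
- peg: Plain steel peg with a round knob head and no buttons, in the other hole of the block, 50 mm high above it. Not used. Origin at its collar's underside.
- bowl: Terracotta bowl 110 mm wide, 50 mm high. Not used.
- jar: Glass jar 72 mm wide, 85 mm high. Not used.
- mug: White mug 76 mm wide, 90 mm high. Not used.
- brush: Brush lying on the table. Not used.
- rib: Thin dark wooden rib, 100 x 45 x 6 mm, lying flat. Not used.
- pin: The whole pin, about 0.14 kg, origin and axes as point pin_collar. Below the collar a 12 mm round shank, 35 mm long to its tip, the last 2.5 mm tapered to 9 mm. Two balls in the shank, 25 mm below the collar's underside, stand out to 18 mm across (too wide for the holes) unless the buttons are squeezed; then they are sunk in the shank.
Things that resemble listed ones, but are neither listed nor needed, are in the scene too. Leave any pink look-alike of the block alone. Leave any pink look-alike of the pin alone.

How it is judged:
By the outcome, as a careful person would: the job done as asked, in the order asked, and still so for the second after the job is handed in, with the robot touching nothing.
It also fails if it takes over 72 s, if anything falls off the work surface, if the arm or the gripper's body presses on something with over 40 N, if the wrist force passes 120 N, or if a joint passes its speed limit or range.

## Robot

A 6-joint arm with a two-finger parallel gripper is mounted at the origin on the work surface. World frame = base frame: x ahead of the robot, y to its left, z up, the work surface at z = 0. Lengths are in m, angles in rad, forces in N, time in s.
With the tool pointing down it reaches from about 0.25 to 0.775 m from the base axis. Payload 8.9 kg.
Tool frame: the origin (TCP) lies midway between the tips of the shut fingers; the grasp point (between the pads) lies 19 mm behind it; z points along the fingers, y is the line along which they close (so a half turn about z gives the same grasp; the last joint's range is limited). The gripper opens to 85 mm and grips with 20 to 120 N. Pads are 22 mm wide; open, the fingers measure 114 mm over their backs; the gripper's body (76 mm by 85 mm) begins 54 mm behind the grasp point. The pads swing forward as they close: fully open they stand 13 mm farther back than shut.
Start: joints at [0.982, 0.291, -0.153, 1.127, 0, 1.431], TCP at [0.228, 0.473, 0.231] pointing down, gripper open.
Joint ranges: [-2.52, 2.52], [-0.91, 1.74], [-1.3, 1.37], [-1.96, 2.02], [-1.52, 1.47], [-3.14, 3.14]. Speed limits (rad/s): [2.22, 2.22, 2.79, 3.14, 3.14, 3.14].

## Interface

Orientations are given as a rotation vector (axis times angle).
In Python, from rig import ctrl, snapshot, camera_params gives the robot as it stands. The module is installed in compiled form; this text tells all that it offers.
- The arm moves only by the tool step_arm, never from a script. Its argument "increments" is a list of rows, each a list of 5 numbers: the opening, from -1 (shut) to 1 (fully open), then the shift along the tool's x, y, z as a fraction of full scale, then the turn about the tool's z as a fraction of full scale. In form: [[grip, dx, dy, dz, roll], ...]. A call has 1 to 10 rows; each row shifts and turns the commanded pose from where the row before left it, along the tool's axes as they then stand; what a row does not reach is not made up. Full scale, the value 1, is 0.15 m for a shift and 360 degrees for a turn. A row lasts 1/12 s, in which the tool goes at most 41.7 mm and 7.16 degrees, less where a joint would pass 70% of its speed; a pose out of reach is approached as far as the arm can. A call with a number of a shift or a turn outside -1 to 1 is refused whole. A call with a gripper value outside its range is refused whole. The fingers move at their own pace and stop on an object; "newtons" is the grip in N (left out, the last holds). Time passes only in rows, so rows that do not move let the fingers close. It gives the time, the measured TCP pose, the force, the opening and the grip force at its end, in the units of the state.
- ctrl.get_state(): the state, without advancing time (a new reading comes with each control period).
- snapshot(name): name is "scene" or "top"; returns the picture (480x640x3 uint8, red, green, blue); there is no depth.
- camera_params(name): a dict with "K" (3x3 intrinsics, pixels), "extrinsics" (4x4, takes a point from world to camera coordinates). Camera axes: x right, y down, z forward; pixel columns grow to the right and rows downward; lengths in m; the calibration is good to about 2 mm. A picture is of the moment at which its call begins. camera_params takes no time and is no camera call.
- ctrl.job_done(): hands the job in; it is judged then, once.
The state is a dict: "clock": time; "q": joint angles; "dq": joint speeds; "effort": joint torques, N m; "ee_pos": TCP position; "eef_rot": TCP orientation; "ft_force": force on the tool from outside, world axes, zero at the start; "moment": the same for the moment, N m; "width": opening from 0.0 (shut) to 1.0 (fully open); "finger_force": force on a finger pad.
Only numpy, scipy, OpenCV 4.12 (cv2) and the standard library are available. Lean on these libraries where they do the work, as an engineer would, in place of code of your own. Each camera call takes 0.05 s, during which the arm holds its last target. There are 200 camera calls.

## Working session

There is one attempt and no reset: what is moved stays moved. The work goes in short steps, Python scripts to look and compute and a tool call to move; the robot and the scene stay as the last step left them, time stands still between calls to the robot, and variables do not carry over. Pictures are saved under pics/ and viewed, at most 10 in all, crops included, and the job is handed in when it is done.

Besides the shell and the picture viewer there is one more tool, called after "Call:" as name([rows], argument=value, ...), one row to a line, values as JSON. step_arm: Moves the arm, as the interface text tells. Its arguments: {"type":"object","properties":{"increments":{"type":"array","items":{"type":"array","items":{"type":"number"}}},"newtons":{"type":"number"}},"required":["increments"]}

```bash
mkdir -p pics; python3 - <<'E'
from rig import ctrl,snapshot,camera_params
import cv2,numpy as np
np.set_printoptions(precision=4,suppress=True)
for n in("scene","top"):
    cv2.imwrite(f"pics/{n}0.png",snapshot(n)[:,:,::-1]); p=camera_params(n);print(n,np.array(p["K"]),np.array(p["extrinsics"]))
print(ctrl.get_state())
E
```

```text
scene [[534.3099   0.     318.0039]
 [  0.     534.3099 238.7849]
 [  0.       0.       1.    ]] [[ 0.3808  0.9246 -0.0123 -0.204 ]
 [ 0.7256 -0.3071 -0.6158 -0.347 ]
 [-0.5731  0.2256 -0.7878  1.6201]
 [ 0.      0.      0.      1.    ]]
top [[438.7588   0.     323.0188]
 [  0.     438.7588 245.3185]
 [  0.       0.       1.    ]] [[-0.0281 -0.9996 -0.0001 -0.0243]
 [-0.9857  0.0277 -0.1664  0.5709]
 [ 0.1663 -0.0046 -0.9861  1.054 ]
 [ 0.      0.      0.      1.    ]]
{'clock': 0.1, 'q': array([ 0.9817,  0.2912, -0.1541,  1.1267,  0.    ,  1.4314]), 'dq': array([-0.0008, -0.0012,  0.0009, -0.0009, -0.0007,  0.0002]), 'effort': array([  0.0011, -53.798 ,  33.1919,   0.0093,  -0.0002,   0.    ]), 'ee_pos': array([0.228 , 0.4725, 0.2308]), 'eef_rot': array([-0.7004, -3.0621,  0.0017]), 'ft_force': array([-0.0275,  0.2607, -0.4523]), 'moment': array([-0.0088, -0.0426,  0.0399]), 'finger_force': 0.0, 'width': 0.9991920116746692}
```

View pics/scene0.png

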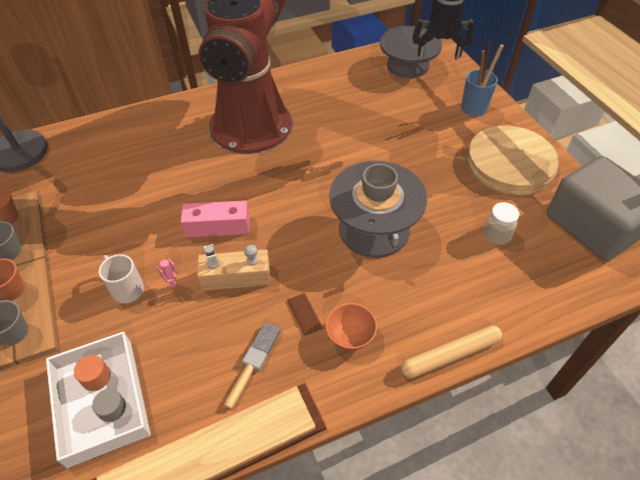

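View pics/top0.png

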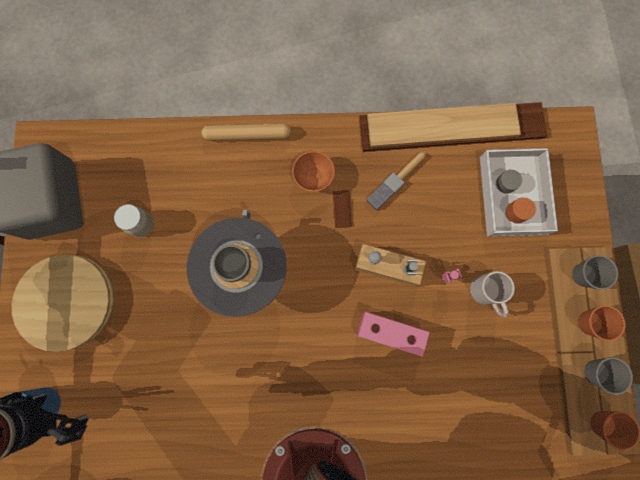

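The scene view shows the pin at about (210,256), the peg at (251,255), the wheel at (378,195) and the pointer near (396,238). In the top view they are at (412,268), (375,258), (237,266) and (246,213), with the wheel hole near (259,237). I'll make enlarged crops of these.

```bash
python3 - <<'E'
import cv2,numpy as np
s=cv2.imread("pics/scene0.png");t=cv2.imread("pics/top0.png")
def c(im,x,y,w,h): return cv2.resize(im[y:y+h,x:x+w],(400,300),interpolation=cv2.INTER_CUBIC)
cv2.imwrite("pics/crop0.png",np.vstack([np.hstack([c(s,190,235,80,60),c(s,325,160,120,90)]),np.hstack([c(t,350,230,80,60),c(t,180,200,120,90)])]))
E
```

```text
(no output)
```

View pics/crop0.png

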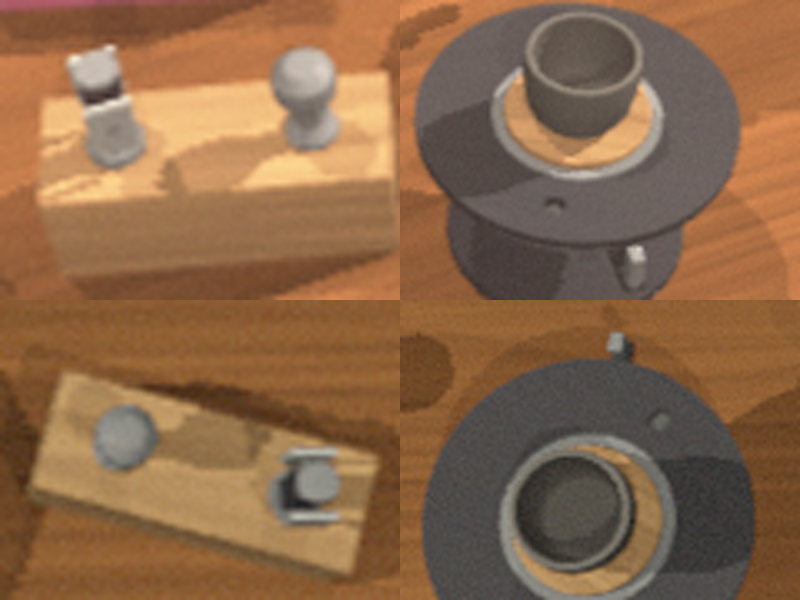

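The crops show the pin's two bright paddles in the top view at about (412,261) and (412,274), so its button axis runs along world x. The cap is at about (413,266). The wheel hole is at about (258,236) in the top view and (371.5,221) in the scene view. The pointer top is at about (245,212) and (396,235).

```bash
cat > h.py <<'E'
import cv2,numpy as np
from rig import ctrl,snapshot,camera_params
from scipy.optimize import least_squares
np.set_printoptions(precision=4,suppress=True)
P={n:camera_params(n) for n in("scene","top")}
def ray(n,uv):
    K=np.array(P[n]["K"]);E=np.array(P[n]["extrinsics"]);uv=np.atleast_2d(uv).astype(float)
    d=np.c_[(uv-K[:2,2])/[K[0,0],K[1,1]],np.ones(len(uv))]@E[:3,:3]
    return -E[:3,:3].T@E[:3,3],d
def plane(n,uv,z):
    c,d=ray(n,uv); return c+d*((z-c[2])/d[:,2])[:,None]
def tri(a,b):
    c,d=ray("scene",a);e,f=ray("top",b);d=d[0];f=f[0]
    s=np.linalg.lstsq(np.c_[d,-f],e-c,rcond=None)[0];p=c+s[0]*d;q=e+s[1]*f
    return (p+q)/2,np.linalg.norm(p-q)
def proj(n,p):
    K=np.array(P[n]["K"]);E=np.array(P[n]["extrinsics"]);q=K@(E[:3,:3]@np.asarray(p)+E[:3,3]);return q[:2]/q[2]
E
python3 - <<'E'
from h import *
im={n:cv2.imread(f"pics/{n}0.png") for n in P}
print("cap",tri((209.2,248.8),(413.2,266.2)),"hole",tri((371.5,221.2),(258,236.3)),"pointer",tri((395.8,235.3),(245.1,212)))
# hand-measured blobs refined: wheel rim, circle fit on z=.13
for n,seed in(("top",(237,266)),("scene",(378,197))):
    hsv=cv2.cvtColor(im[n],cv2.COLOR_BGR2HSV)
    m=((hsv[...,1]<75)&(hsv[...,2]<125)).astype(np.uint8)
    k,l,st,c=cv2.connectedComponentsWithStats(m)
    b=np.bincount(l[seed[1]-60:seed[1]+60,seed[0]-60:seed[0]+60].ravel(),minlength=k);b[0]=0
    ct=max(cv2.findContours((l==b.argmax()).astype(np.uint8),cv2.RETR_EXTERNAL,cv2.CHAIN_APPROX_NONE)[0],key=len)[:,0]
    p=plane(n,ct,.13)
    r=least_squares(lambda v:np.hypot(p[:,0]-v[0],p[:,1]-v[1])-v[2],[*p[:,:2].mean(0),.115],loss="soft_l1",f_scale=.001)
    print(n,"axis",r.x,"inl",(abs(r.fun)<.002).mean())
print("hole planes",plane("scene",(371.5,221.2),.13),plane("top",(258,236.3),.13))
g=cv2.cvtColor(im["top"],cv2.COLOR_BGR2GRAY);print(g[255:280,402:424]);print(g[230:243,252:265])
g=cv2.cvtColor(im["scene"],cv2.COLOR_BGR2GRAY);print(g[215:227,364:380])
# block: tan mask on z=.06 in top view
h=cv2.cvtColor(im["top"],cv2.COLOR_BGR2HSV)[235:295,350:430]
m=((h[...,2]>135)&(h[...,1]<140)).astype(np.uint8)
m=cv2.morphologyEx(m,cv2.MORPH_CLOSE,np.ones((9,9)));ct=max(cv2.findContours(m,0,1)[0],key=cv2.contourArea)
bx=cv2.boxPoints(cv2.minAreaRect(ct))+[350,235];print("block",bx,plane("top",bx,.06))
E
```

```text
cap (array([ 0.5034, -0.2474,  0.1169]), np.float64(0.002916400024336904)) hole (array([0.582 , 0.1122, 0.1305]), np.float64(0.0027417754959524867)) pointer (array([0.6408, 0.1425, 0.1323]), np.float64(0.0037719934271384235))
top axis [0.5142 0.1615 0.1133] inl 0.9381443298969072
scene axis [0.5322 0.1516 0.1285] inl 0.10583941605839416
hole planes [[0.5818 0.1138 0.13  ]] [[0.5817 0.1109 0.13  ]]
[[111 106 101  92  89  73  62  65  66  61  64  69  79  83  86  84  84  86
   82  85  84  79]
 [102 104 128 140 130 120 100  90  90  74  70  65  63  72  80  75  79  81
   83  82  81  82]
 [100 100 125 144 143 142 146 141 133 118 107  96  80  68  72  70  75  64
   75  69  82  71]
 [112 116 136 144 144 143 137 141 145 156 156 144 121  96  91  88  84  76
   68  66  72  69]
 [131 148 145 145 143 143 149 146 140 144 147 147 144 147 140 133 128 117
  101  91  84  79]
 [131 141 147 145 139 145 164 182 180 177 180 177 178 180 178 174 164 162
  153 133 116 110]
 [138 138 139 133 133 124 115 107 110 106 102 106 109 110 126 144 155 153
  156 152 151 148]
 [137 139 142 139 128  91  79  80 102 117 112 12
[... 2647 characters left out ...]
7  84  94  98  98  99 100 100]
 [ 96  95  97  95  83  64  59  63  66  63  82  96 100 100  96  98]
 [ 99 101  97  93  80  72  85  91  80  62  75  93 101  99  98  98]
 [ 99  98  97  95  97 101 110 109 103  82  85  94  97  97  97  99]
 [ 96  97  95  97  99 104 103 111 115 101  97  97  97  97  98  99]
 [ 96  96  98  99  99  97  97 101 106  99  99 102  99  95  98  99]
 [101  98 100  97 100  96 100 100 100  98 101  98  97  99  99 100]
 [100  98  99 101  98 103  99  99  98 100  97 100 102  99  99  98]]
block [[355.3438 266.7622]
 [361.9054 243.1404]
 [426.0143 260.9484]
 [419.4527 284.5702]] [[ 0.5122 -0.1183  0.06  ]
 [ 0.5707 -0.137   0.06  ]
 [ 0.5217 -0.2932  0.06  ]
 [ 0.464  -0.2733  0.06  ]]
```

Call:
step_arm([
  [1,0,0,0,0.01784],
  [1,0,0,0,0.01784],
  [1,0,0,0,0.01784],
  [1,0,0,0,0.01784],
  [1,0,0,0,0.01784],
  [1,0,0,0,0.01784],
  [1,0,0,0,0.01784],
  [1,0,0,0,0.01784],
  [1,0,0,0,0.01784],
  [1,0,0,0,0.01784],
], newtons=30)

```text
clock: 0.93
ee_pos: [0.2281, 0.4725, 0.2309]
eef_rot: [2.227, 2.215, -0.001]
ft_force: [-0.0, -0.1, -1.7]
width: 1.0
finger_force: 0.0
```

```bash
python3 - <<'E'
from h import *
print(plane("top",[(412.5,266.5),(412.5,260),(412.5,273)],.111),plane("top",(413,266),.119),plane("top",(257.2,235.6),.13),plane("scene",(371,221.3),.13))
for p in [(.5034,-.2474,.119),(.5034,-.2474,.06)]: print(proj("scene",p))
g=cv2.cvtColor(cv2.imread("pics/scene0.png"),cv2.COLOR_BGR2GRAY);print(g[242:270,200:224])
s=ctrl.get_state();print(s["ee_pos"],s["eef_rot"],s["q"])
E
```

```text
[[ 0.5031 -0.2484  0.111 ]
 [ 0.5184 -0.2494  0.111 ]
 [ 0.4878 -0.2475  0.111 ]] [[ 0.5033 -0.248   0.119 ]] [[0.5834 0.1128 0.13  ]] [[0.5817 0.1126 0.13  ]]
[208.3732 248.247 ]
[212.8369 263.6907]
[[ 97  97  94  98 104  98 100 102  96  90  97  89  90  93  93  91  91  95
   91  97 100 102 102 102]
 [105 108 105 108 107 108 106 107 101  96  97  97  95  96  99  95  96  95
   98 103 107 117 132 130]
 [112 110 110 105 106 108 106 108 103 117 140 199 196 125  98 112 113 112
  116 117 132 131 139 135]
 [123 120 120 123 133 130 139 158 177 183 184 190 171 135 127 129 128 127
  125 126 132 137 138 138]
 [134 138 133 157 215 221 191 189 195 193 194 187 164 141 131 127 132 131
  130 128 134 131 132 130]
 [141 137 132 174 212 208 195 190 191 193 193 193 185 162 135 130 128 131
  131 129 128 127 126 126]
 [139 139 136 153 175 185 191 191 192 192 195 195 188 172 141 129 132 128
  125 126 127 130 128 132]
 [140 140 134 133 161 187 194 193 190 190 194 194 186 167 140 126 126 124
  129 130 128 131 129 134]
 [139 134 126 129 146 181 190 190 191 193 193 190 160 127 122 127 127 128
  131 133 131 135 
[... 1327 characters left out ...]
 193 199 192 164 159 145 140 141 144 141 137 138 140 143 145 150 157
  151 169 181 179 189 199]
 [189 173 172 165 154 155 151 143 137 140 149 151 139 142 161 161 158 148
  140 162 179 180 192 203]
 [166 155 156 156 153 153 152 140 130 129 139 154 156 159 162 153 139 143
  164 176 180 181 185 175]
 [159 157 157 157 157 156 154 154 139 123 123 140 143 134 126 132 145 165
  179 184 185 183 172 141]
 [159 159 158 159 159 159 158 160 153 146 131 123 123 123 139 166 178 179
  185 186 184 184 162 129]
 [159 159 160 162 160 158 159 158 160 157 148 172 182 167 177 183 183 183
  186 186 185 171 142 132]]
[0.2281 0.4725 0.2309] [ 2.2274  2.2152 -0.0012] [ 0.9817  0.2911 -0.1538  1.1267 -0.      2.558 ]
```

Call:
step_arm([
  [1,-0.2,0.0765,0,-0.0008],
  [1,-0.2,0.0765,0,0],
  [1,-0.2,0.0765,0,0],
  [1,-0.2,0.0765,0,0],
  [1,-0.2,0.0765,0,0],
  [1,-0.2,0.0765,0,0],
  [1,-0.2,0.0765,0,0],
  [1,-0.2,0.0765,0,0],
  [1,-0.2,0.0765,0,0],
  [1,-0.2,0.0765,0,0],
])

```text
clock: 1.77
ee_pos: [0.3444, 0.1718, 0.2312]
eef_rot: [-2.215, -2.227, 0.0]
ft_force: [0.5, -0.1, -0.1]
width: 1.001
finger_force: 0.0
```

Call:
step_arm([
  [1,-0.2,0.0765,0,0],
  [1,-0.2,0.0765,0,0],
  [1,-0.2,0.0765,0,0],
  [1,-0.2,0.0765,0,0],
  [1,-0.2,0.0765,0,0],
  [1,-0.2,0.0765,0,0],
  [1,-0.2,0.0765,0,0],
  [1,-0.2,0.0765,0,0],
  [1,-0.2,0.0765,0,0],
  [1,-0.2,0.0765,0,0],
])

```text
clock: 2.6
ee_pos: [0.4607, -0.1277, 0.2311]
eef_rot: [-2.216, -2.226, 0.0]
ft_force: [0.6, -0.2, -0.3]
width: 1.003
finger_force: 0.0
```

Call:
step_arm([
  [1,-0.2,0.0765,0,0],
  [1,-0.2,0.0765,0,0],
  [1,-0.2,0.0765,0,0],
  [1,-0.2,0.0765,0,0],
  [1,0,0,0,0],
  [1,0,0,0,0],
])

```text
clock: 3.1
ee_pos: [0.507, -0.247, 0.2303]
eef_rot: [-2.217, -2.224, 0.0]
ft_force: [-1.1, 0.5, -0.2]
width: 0.999
finger_force: 0.0
```

Call:
step_arm([
  [1,-0.007,-0.024,0.12,0],
  [1,0,0,0.15,0],
  [1,0,0,0.15,0],
  [1,0,0,0.15,0],
  [1,0,0,0.15,0],
  [1,0,0,0.12,0],
  [1,0,0,0.1,0],
  [1,0,0,0.08,0],
  [1,0,0,0,0],
])

```text
clock: 3.85
ee_pos: [0.5017, -0.2447, 0.0761]
eef_rot: [-2.211, -2.225, 0.001]
ft_force: [-1.0, 0.1, -0.4]
width: 0.999
finger_force: 0.0
```

```bash
python3 - <<'E'
from h import *
s=snapshot("scene");t=snapshot("top");print(ctrl.get_state()["ee_pos"])
def c(im,x,y,w,h): return cv2.resize(im[y:y+h,x:x+w,::-1],(400,300),interpolation=cv2.INTER_CUBIC)
cv2.imwrite("pics/g1.png",np.hstack([c(s,170,210,100,75),c(t,360,230,100,75)]))
E
```

```text
[ 0.5032 -0.2459  0.0785]
```

View pics/g1.png

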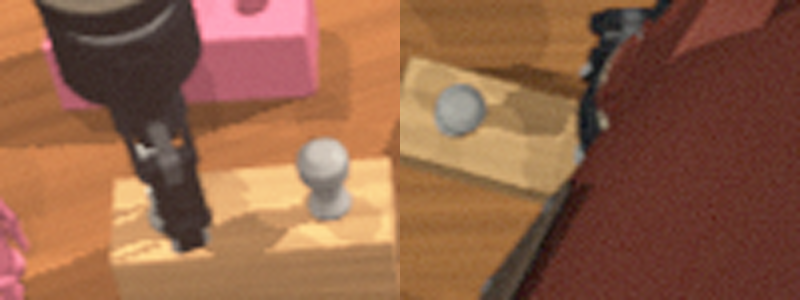

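The scene crop shows the front finger standing just in front of the pin, with its tip above the block top. The arm hides the pin in the top view. I'll shift a couple of mm and close.

Call:
step_arm([
  [1,-0.013,0,0.014,0],
  [1,0,0,0,0],
  [-1,0,0,0,0],
  [-1,0,0,0,0],
  [-1,0,0,0,0],
  [-1,0,0,0,0],
  [-1,0,0,0,0],
  [-1,0,0,0,0],
  [-1,0,0,0,0],
  [-1,0,0,0,0],
], newtons=35)

```text
clock: 4.78
ee_pos: [0.5038, -0.2491, 0.077]
eef_rot: [2.215, 2.226, 0.0]
ft_force: [-2.1, 0.2, 7.2]
width: 0.279
finger_force: 34.5
```

Call:
step_arm([
  [-1,0,0,0,0],
  [-1,0,0,0,0],
  [-1,0,0,0,0],
  [-1,0,0,0,0],
])

```text
clock: 5.12
ee_pos: [0.5038, -0.2491, 0.077]
eef_rot: [2.215, 2.226, 0.0]
ft_force: [-2.4, 1.2, 7.5]
width: 0.278
finger_force: 34.5
```

Call:
step_arm([
  [-1,0,0,-0.03,0],
  [-1,0,0,-0.05,0],
  [-1,0,0,-0.08,0],
  [-1,0,0,-0.1,0],
  [-1,0,0,-0.2,0],
  [-1,0,0,-0.2,0],
  [-1,0,0,-0.2,0],
  [-1,0,0,-0.2,0],
  [-1,0,0,-0.1,0],
  [-1,0,0,0,0],
])

```text
clock: 5.95
ee_pos: [0.5051, -0.2499, 0.2544]
eef_rot: [2.211, 2.223, 0.002]
ft_force: [-1.4, -0.4, -1.4]
width: 0.279
finger_force: 35.3
```

```bash
python3 - <<'E'
from h import *
s=snapshot("scene");st=ctrl.get_state();print(st["ee_pos"],st["width"],st["finger_force"],st["ft_force"])
u,v=proj("scene",st["ee_pos"]-[0,0,.02]).astype(int);print(u,v)
cv2.imwrite("pics/l1.png",cv2.resize(s[v-45:v+45,u-60:u+60,::-1],(640,480),interpolation=cv2.INTER_CUBIC))
E
```

```text
[ 0.5044 -0.2494  0.2519] 0.2813143135179187 35.27831017971039 [ 0.7192  0.1348 -3.7247]
197 215
```

View pics/l1.png

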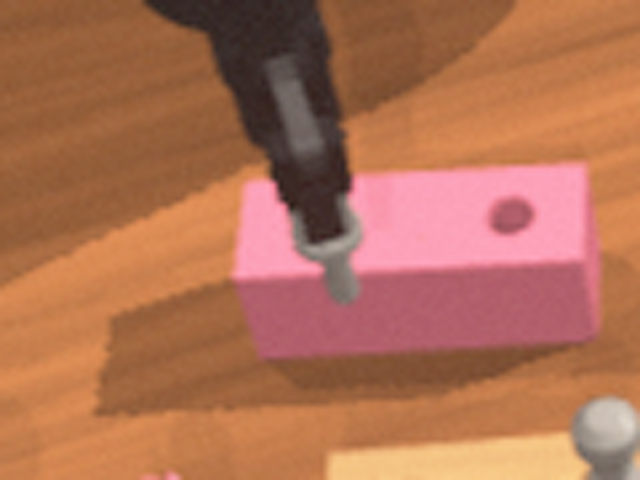

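The pin hangs upright in the grip. Its collar is near crop (327,235) and the shank tip near (343,297), which is full-image (201.5,225.5). Next I'll turn the tool by 90° and carry the pin over.

Call:
step_arm([
  [-1,0,0,0,-0.0192],
  [-1,0,0,0,-0.0192],
  [-1,0,0,0,-0.0192],
  [-1,0,0,0,-0.0192],
  [-1,0,0,0,-0.0192],
  [-1,0,0,0,-0.0192],
  [-1,0,0,0,-0.0192],
  [-1,0,0,0,-0.0192],
  [-1,0,0,0,-0.0192],
  [-1,0,0,0,-0.0192],
])

```text
clock: 6.83
ee_pos: [0.5028, -0.2483, 0.2483]
eef_rot: [-0.552, -3.09, -0.002]
ft_force: [-0.5, -0.2, -1.0]
width: 0.28
finger_force: 35.2
```

Call:
step_arm([
  [-1,0,0,0,-0.0192],
  [-1,0,0,0,-0.0192],
  [-1,0,0,0,-0.0196],
  [-1,0,0,0,0],
  [-1,0,0,0,0],
])

```text
clock: 7.25
ee_pos: [0.503, -0.2485, 0.2489]
eef_rot: [0.002, -3.14, -0.002]
ft_force: [0.0, 0.6, -2.2]
width: 0.28
finger_force: 35.2
```

```bash
python3 - <<'E'
from h import *
st=ctrl.get_state();print(st["ee_pos"],st["eef_rot"],st["q"],st["ft_force"])
print(proj("scene",(.5044,-.2494,.2)),proj("scene",(.5044,-.2494,.235)),plane("scene",(201.5,225.2),.2))
E
```

```text
[ 0.503  -0.2485  0.2489] [ 0.0019 -3.1398 -0.0019] [-0.5892  0.3532 -0.0177  1.2021  0.     -0.5904] [ 0.0259  0.6273 -2.1564]
[200.8317 225.5815] [197.6554 214.6787] [[ 0.5039 -0.2478  0.2   ]]
```

Call:
step_arm([
  [-1,-0.038,0.172,0,0],
  [-1,-0.038,0.172,0,0],
  [-1,-0.038,0.172,0,0],
  [-1,-0.038,0.172,0,0],
  [-1,-0.038,0.172,0,0],
  [-1,-0.038,0.172,0,0],
  [-1,-0.038,0.172,0,0],
  [-1,-0.038,0.172,0,0],
  [-1,-0.038,0.172,0,0],
  [-1,-0.038,0.172,0,0],
])

```text
clock: 8.08
ee_pos: [0.559, 0.0108, 0.2495]
eef_rot: [0.001, -3.141, -0.0]
ft_force: [0.1, 0.0, -1.6]
width: 0.276
finger_force: 35.2
```

Call:
step_arm([
  [-1,-0.038,0.172,0,0],
  [-1,-0.038,0.172,0,0],
  [-1,-0.038,0.172,0.1,0],
  [-1,-0.038,0.172,0.1,0],
  [-1,0,0,0.1,0],
  [-1,0,0,0.06,0],
  [-1,0,0,0,0],
  [-1,0,0,0,0],
  [-1,0,0,0,0],
])

```text
clock: 8.83
ee_pos: [0.5819, 0.112, 0.1969]
eef_rot: [-0.005, 3.141, -0.0]
ft_force: [-0.1, -0.6, -1.1]
width: 0.279
finger_force: 35.3
```

```bash
python3 - <<'E'
from h import *
s=snapshot("scene");t=snapshot("top");st=ctrl.get_state();e=st["ee_pos"];print(e,st["eef_rot"],st["width"],st["ft_force"])
print("tip/hole px",proj("scene",e-[0,0,.052]),proj("scene",(.5828,.113,.13)))
def c(im,x,y,w,h): return cv2.resize(im[y:y+h,x:x+w,::-1],(400,300),interpolation=cv2.INTER_CUBIC)
cv2.imwrite("pics/w1.png",np.hstack([c(s,332,180,80,60),c(t,220,200,80,60)]))
E
```

```text
[0.5821 0.1121 0.1972] [-0.0053  3.1401  0.0001] 0.27926493210522146 [ 0.1733 -0.0072 -1.1383]
tip/hole px [371.3086 217.1551] [371.3762 221.6005]
```

View pics/w1.png

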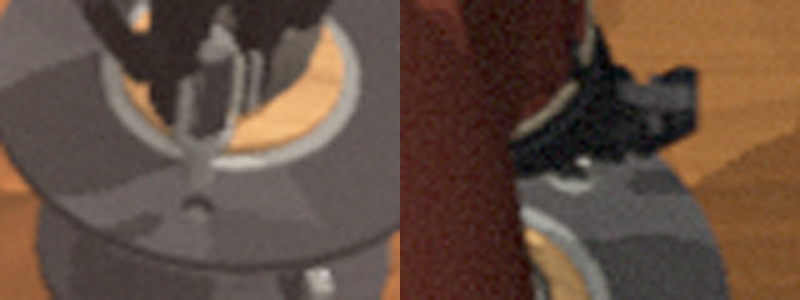

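The scene crop shows the tip near (198,183) directly above the hole at (197,208), so it is aligned within about 1 mm. Descending gently.

Call:
step_arm([
  [-1,-0.003,0.004,0.02,0],
  [-1,0,0,0.02,0],
  [-1,0,0,0.02,0],
  [-1,0,0,0.02,0],
  [-1,0,0,0,0],
  [-1,0,0,0.007,0],
  [-1,0,0,0.007,0],
  [-1,0,0,0.007,0],
  [-1,0,0,0,0],
  [-1,0,0,0,0],
])

```text
clock: 9.77
ee_pos: [0.582, 0.1133, 0.181]
eef_rot: [0.008, -3.142, 0.0]
ft_force: [-1.3, -0.1, -0.9]
width: 0.277
finger_force: 35.3
```

Call:
step_arm([
  [-1,0,0,0.007,0],
  [-1,0,0,0.007,0],
  [-1,0,0,0,0],
  [-1,0,0,0,0],
])

```text
clock: 10.1
ee_pos: [0.582, 0.1133, 0.1789]
eef_rot: [-0.008, 3.142, -0.0]
ft_force: [0.6, -0.3, -2.4]
width: 0.279
finger_force: 35.2
```

Call:
step_arm([
  [-1,0,0,0.007,0],
  [-1,0,0,0.007,0],
  [-1,0,0,0,0],
  [-1,0,0,0,0],
])

```text
clock: 10.43
ee_pos: [0.582, 0.1133, 0.1768]
eef_rot: [-0.008, 3.142, -0.0]
ft_force: [0.6, 0.2, -2.8]
width: 0.279
finger_force: 35.2
```

Call:
step_arm([
  [-1,0,0,0.007,0],
  [-1,0,0,0.007,0],
  [-1,0,0,0,0],
  [-1,0,0,0,0],
])

```text
clock: 10.77
ee_pos: [0.582, 0.1133, 0.1747]
eef_rot: [0.008, -3.142, 0.0]
ft_force: [0.4, -0.4, -1.2]
width: 0.283
finger_force: 35.2
```

```bash
python3 - <<'E'
from h import *
A=np.array([.5142,.1615]);e=ctrl.get_state()["ee_pos"][:2];print(e,np.hypot(*(e-A)))
a0=np.arctan2(*(e-A)[::-1])
for a1,n in((-.11,10),):
    a=np.linspace(a0,a1,n+1);r=np.r_[np.linspace(np.hypot(*(e-A)),.0845,4),[.0845]*(n-3)]
    w=A+np.c_[np.cos(a),np.sin(a)]*r[:,None];d=np.diff(w,axis=0)/.15;print(np.c_[-d[:,0],d[:,1]],w[-1])
E
```

```text
[0.582  0.1133] 0.0832156312935077
[[-0.0181  0.0218]
 [-0.0171  0.0229]
 [-0.016   0.0238]
 [-0.0122  0.0259]
 [-0.0109  0.0265]
 [-0.0095  0.027 ]
 [-0.0081  0.0274]
 [-0.0067  0.0278]
 [-0.0053  0.0281]
 [-0.0039  0.0284]] [0.5982 0.1522]
```

Call:
step_arm([
  [-1,0,0,0.007,0],
  [-1,0,0,0.007,0],
  [-1,0,0,0,0],
  [-1,0,0,0,0],
])

```text
clock: 11.1
ee_pos: [0.582, 0.1133, 0.1726]
eef_rot: [0.008, -3.142, 0.0]
ft_force: [1.8, 0.2, -3.1]
width: 0.284
finger_force: 35.1
```

Call:
step_arm([
  [-1,-0.0181,0.0218,0,0],
  [-1,-0.0171,0.0229,0,0],
  [-1,0,0,0,0],
  [-1,0,0,0,0],
])

```text
clock: 11.43
ee_pos: [0.5873, 0.1206, 0.1725]
eef_rot: [0.009, -3.141, -0.001]
ft_force: [0.3, 0.6, -1.6]
width: 0.282
finger_force: 35.3
```

Call:
step_arm([
  [-1,-0.016,0.0238,0,0],
  [-1,-0.0122,0.0259,0,0],
  [-1,0,0,0,0],
  [-1,0,0,0,0],
])

```text
clock: 11.77
ee_pos: [0.5917, 0.128, 0.1726]
eef_rot: [-0.009, 3.141, 0.001]
ft_force: [0.5, -0.4, -2.0]
width: 0.281
finger_force: 35.3
```

```bash
python3 - <<'E'
from h import *
s=snapshot("scene");e=ctrl.get_state()["ee_pos"]
print("collar,headpt",proj("scene",e-[0,0,.017]),proj("scene",[e[0],e[1],.13]),proj("scene",(.5828,.113,.13)))
cv2.imwrite("pics/w2.png",cv2.resize(s[170:260,332:452,::-1],(640,480),interpolation=cv2.INTER_CUBIC))
E
```

```text
collar,headpt [379.9204 215.0005] [379.0224 222.4011] [371.3762 221.6005]
```

View pics/w2.png

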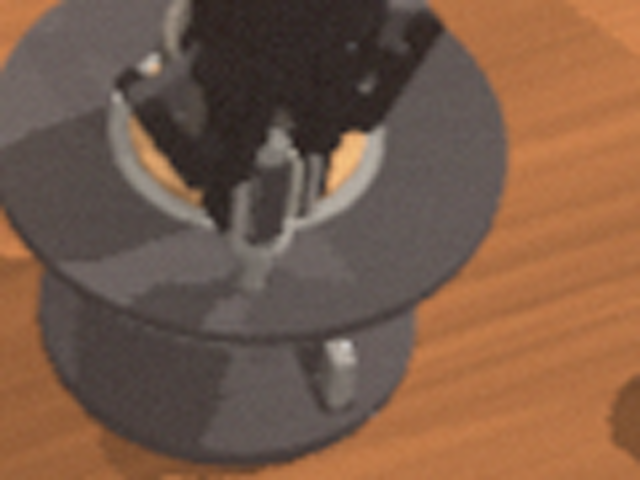

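The pin's shank enters the head near crop (252,285), and no empty hole shows at the old spot (210,275). The wheel is turning with the pin, so I'll continue.

Call:
step_arm([
  [-1,-0.0109,0.0265,0,0],
  [-1,-0.0095,0.027,0,0],
  [-1,-0.0081,0.0274,0,0],
  [-1,0,0,0,0],
  [-1,0,0,0,0],
])

```text
clock: 12.23
ee_pos: [0.5959, 0.1403, 0.1727]
eef_rot: [-0.009, 3.141, 0.001]
ft_force: [-0.2, -1.0, -1.7]
width: 0.279
finger_force: 35.3
```

Call:
step_arm([
  [-1,-0.0067,0.0278,0,0],
  [-1,-0.0053,0.0281,0,0],
  [-1,0,0,0,0],
  [-1,0,0,0,0],
  [-1,0,0,0,0],
])

```text
clock: 12.65
ee_pos: [0.5975, 0.1483, 0.1727]
eef_rot: [-0.008, 3.141, 0.001]
ft_force: [-0.3, -0.4, -1.0]
width: 0.282
finger_force: 35.3
```

Call:
step_arm([
  [-1,0,0,0.005,0],
  [-1,0,0,0.005,0],
  [-1,0,0,0.005,0],
  [-1,0,0,0,0],
  [-1,0,0,0,0],
])

```text
clock: 13.07
ee_pos: [0.5974, 0.148, 0.1704]
eef_rot: [-0.008, 3.142, -0.0]
ft_force: [0.6, -0.9, -1.3]
width: 0.279
finger_force: 35.3
```

Call:
step_arm([
  [-1,0,0,0.003,0],
  [-1,0,0,0,0],
  [-1,0,0,0,0],
])

```text
clock: 13.32
ee_pos: [0.5975, 0.148, 0.1701]
eef_rot: [-0.008, 3.141, -0.0]
ft_force: [-0.4, 0.2, 0.2]
width: 0.28
finger_force: 35.6
```

Call:
step_arm([
  [-1,0,0,0.002,0],
  [-1,0,0,0,0],
  [-1,0,0,0,0],
])

```text
clock: 13.57
ee_pos: [0.5976, 0.1481, 0.17]
eef_rot: [-0.008, 3.141, 0.0]
ft_force: [0.1, -0.3, 4.4]
width: 0.276
finger_force: 36.3
```

Call:
step_arm([
  [-1,-0.0019,0.0132,0,0],
  [-1,-0.0016,0.0132,0,0],
  [-1,0,0,0,0],
  [-1,0,0,0,0],
])

```text
clock: 13.9
ee_pos: [0.5981, 0.1514, 0.17]
eef_rot: [-0.007, 3.141, -0.003]
ft_force: [-2.1, -4.1, 6.1]
width: 0.278
finger_force: 36.6
```

Call:
step_arm([
  [-1,-0.0013,0.0132,0,0],
  [-1,0,0,0,0],
  [-1,0,0,0,0],
])

```text
clock: 14.15
ee_pos: [0.5983, 0.1532, 0.17]
eef_rot: [-0.007, 3.141, -0.003]
ft_force: [-0.7, -4.2, 5.7]
width: 0.279
finger_force: 36.5
```

Call:
step_arm([
  [-1,-0.001,0.0132,0,0],
  [-1,0,0,0,0],
  [-1,0,0,0,0],
])

```text
clock: 14.4
ee_pos: [0.5985, 0.1552, 0.17]
eef_rot: [-0.007, 3.141, -0.003]
ft_force: [-1.1, -4.6, 4.8]
width: 0.279
finger_force: 36.5
```

Call:
step_arm([
  [-1,-0.0007,0.0132,0,0],
  [-1,0,0,0,0],
  [-1,0,0,0,0],
])

```text
clock: 14.65
ee_pos: [0.5987, 0.1572, 0.17]
eef_rot: [-0.007, 3.141, -0.003]
ft_force: [-0.5, -4.0, 5.3]
width: 0.28
finger_force: 36.5
```

Call:
step_arm([
  [-1,-0.0003,0.0132,0,0],
  [-1,0,0,0,0],
  [-1,0,0,0,0],
])

```text
clock: 14.9
ee_pos: [0.5988, 0.1592, 0.17]
eef_rot: [-0.007, 3.141, -0.003]
ft_force: [-0.2, -5.8, 5.3]
width: 0.278
finger_force: 36.5
```

Call:
step_arm([
  [-1,0,0.0133,0,0],
  [-1,0,0,0,0],
  [-1,0,0,0,0],
])

```text
clock: 15.15
ee_pos: [0.5988, 0.1613, 0.17]
eef_rot: [-0.007, 3.141, -0.002]
ft_force: [0.4, -5.7, 5.5]
width: 0.278
finger_force: 36.5
```

Call:
step_arm([
  [-1,0.0003,0.0133,0,0],
  [-1,0,0,0,0],
  [-1,0,0,0,0],
])

```text
clock: 15.4
ee_pos: [0.5988, 0.1634, 0.17]
eef_rot: [-0.007, 3.141, -0.002]
ft_force: [-0.3, -4.2, 5.2]
width: 0.28
finger_force: 36.5
```

Call:
step_arm([
  [-1,0.0006,0.0133,0,0],
  [-1,0,0,0,0],
  [-1,0,0,0,0],
])

```text
clock: 15.65
ee_pos: [0.5987, 0.1654, 0.17]
eef_rot: [-0.008, 3.14, -0.002]
ft_force: [0.2, -4.9, 5.5]
width: 0.278
finger_force: 36.5
```

Call:
step_arm([
  [-1,0.0009,0.0133,0,0],
  [-1,0,0,0,0],
  [-1,0,0,0,0],
])

```text
clock: 15.9
ee_pos: [0.5987, 0.1675, 0.17]
eef_rot: [-0.008, 3.14, -0.002]
ft_force: [0.1, -4.1, 4.8]
width: 0.28
finger_force: 36.5
```

Call:
step_arm([
  [-1,0.0012,0.0132,0,0],
  [-1,0,0,0,0],
  [-1,0,0,0,0],
])

```text
clock: 16.15
ee_pos: [0.5985, 0.1695, 0.17]
eef_rot: [-0.008, 3.14, -0.001]
ft_force: [0.3, -3.9, 5.3]
width: 0.281
finger_force: 36.5
```

Call:
step_arm([
  [-1,0.0015,0.0132,0,0],
  [-1,0,0,0,0],
  [-1,0,0,0,0],
])

```text
clock: 16.4
ee_pos: [0.5983, 0.1716, 0.17]
eef_rot: [-0.008, 3.14, -0.001]
ft_force: [1.7, -5.1, 4.9]
width: 0.282
finger_force: 36.5
```

Call:
step_arm([
  [-1,0.0019,0.0132,0,0],
  [-1,0,0,0,0],
  [-1,0,0,0,0],
])

```text
clock: 16.65
ee_pos: [0.598, 0.1736, 0.17]
eef_rot: [-0.008, 3.14, -0.001]
ft_force: [2.6, -4.7, 5.2]
width: 0.276
finger_force: 36.5
```

Call:
step_arm([
  [-1,0.0021,0.0131,0,0],
  [-1,0,0,0,0],
  [-1,0,0,0,0],
])

```text
clock: 16.9
ee_pos: [0.5977, 0.1757, 0.17]
eef_rot: [-0.008, 3.14, -0.0]
ft_force: [2.4, -4.1, 6.0]
width: 0.279
finger_force: 36.5
```

Call:
step_arm([
  [-1,0.0024,0.0131,0,0],
  [-1,0,0,0,0],
  [-1,0,0,0,0],
])

```text
clock: 17.15
ee_pos: [0.5973, 0.1778, 0.1699]
eef_rot: [-0.008, 3.14, 0.0]
ft_force: [3.7, -3.6, 4.8]
width: 0.281
finger_force: 36.5
```

Call:
step_arm([
  [-1,0.0026,0.013,0,0],
  [-1,0,0,0,0],
  [-1,0,0,0,0],
])

```text
clock: 17.4
ee_pos: [0.5967, 0.1801, 0.1698]
eef_rot: [-0.008, 3.141, 0.001]
ft_force: [5.0, -0.5, 3.7]
width: 0.278
finger_force: 36.3
```

Call:
step_arm([
  [-1,0.0029,0.013,0,0],
  [-1,0,0,0,0],
  [-1,0,0,0,0],
])

```text
clock: 17.65
ee_pos: [0.5961, 0.1823, 0.1696]
eef_rot: [-0.009, 3.141, 0.002]
ft_force: [5.5, 0.9, 2.3]
width: 0.274
finger_force: 35.9
```

Call:
step_arm([
  [-1,0.0032,0.0129,0,0],
  [-1,0,0,0,0],
  [-1,0,0,0,0],
])

```text
clock: 17.9
ee_pos: [0.5956, 0.1843, 0.1695]
eef_rot: [-0.009, 3.141, 0.002]
ft_force: [5.1, 0.9, 1.1]
width: 0.285
finger_force: 35.8
```

Call:
step_arm([
  [-1,-0.005,-0.001,0,0],
  [-1,0,0,0,0],
  [-1,0,0,0,0],
])

```text
clock: 18.15
ee_pos: [0.5958, 0.184, 0.1694]
eef_rot: [0.009, -3.141, -0.002]
ft_force: [4.4, 2.7, -0.6]
width: 0.28
finger_force: 35.6
```

Call:
step_arm([
  [-1,0,0,0.003,0],
  [-1,0,0,0,0],
  [-1,0,0,0,0],
])

```text
clock: 18.4
ee_pos: [0.5959, 0.1837, 0.169]
eef_rot: [0.008, -3.141, -0.0]
ft_force: [3.4, 2.0, -0.6]
width: 0.282
finger_force: 35.5
```

Call:
step_arm([
  [-1,-0.004,0.001,0.003,0],
  [-1,0,0,0,0],
  [-1,0,0,0,0],
])

```text
clock: 18.65
ee_pos: [0.5962, 0.1835, 0.1684]
eef_rot: [0.008, -3.141, 0.001]
ft_force: [1.8, 1.6, -1.1]
width: 0.28
finger_force: 35.4
```

Call:
step_arm([
  [-1,0,0,0.005,0],
  [-1,0,0,0,0],
  [-1,0,0,0,0],
])

```text
clock: 18.9
ee_pos: [0.5963, 0.1834, 0.1678]
eef_rot: [0.008, -3.141, 0.001]
ft_force: [1.0, 0.2, -1.8]
width: 0.279
finger_force: 35.3
```

Call:
step_arm([
  [-1,0,0,0.006,0],
  [-1,0,0,0.006,0],
  [-1,0,0,0,0],
  [-1,0,0,0,0],
])

```text
clock: 19.23
ee_pos: [0.5965, 0.1835, 0.166]
eef_rot: [0.008, -3.141, 0.001]
ft_force: [1.3, 0.3, -2.3]
width: 0.283
finger_force: 35.2
```

Call:
step_arm([
  [-1,0,0,0.007,0],
  [-1,0,0,0.007,0],
  [-1,0,0,0,0],
  [-1,0,0,0,0],
])

```text
clock: 19.57
ee_pos: [0.5966, 0.1836, 0.1639]
eef_rot: [0.008, -3.141, 0.0]
ft_force: [1.6, -0.4, -1.6]
width: 0.277
finger_force: 35.2
```

Call:
step_arm([
  [-1,0,0,0.007,0],
  [-1,0,0,0.007,0],
  [-1,0,0,0.007,0],
  [-1,0,0,0.007,0],
  [-1,0,0,0,0],
  [-1,0,0,0,0],
])

```text
clock: 20.07
ee_pos: [0.5966, 0.1836, 0.1597]
eef_rot: [0.008, -3.141, 0.0]
ft_force: [1.4, -1.0, -2.9]
width: 0.281
finger_force: 35.2
```

Call:
step_arm([
  [-1,0,0,0.007,0],
  [-1,0,0,0.007,0],
  [-1,0,0,0.007,0],
  [-1,0,0,0.007,0],
  [-1,0,0,0,0],
  [-1,0,0,0,0],
])

```text
clock: 20.57
ee_pos: [0.5966, 0.1836, 0.1556]
eef_rot: [0.008, -3.141, 0.0]
ft_force: [1.5, 0.1, -3.3]
width: 0.282
finger_force: 35.2
```

Call:
step_arm([
  [-1,0,0,0.007,0],
  [-1,0,0,0.007,0],
  [-1,0,0,0.007,0],
  [-1,0,0,0.007,0],
  [-1,0,0,0,0],
  [-1,0,0,0,0],
])

```text
clock: 21.07
ee_pos: [0.5966, 0.1836, 0.1513]
eef_rot: [0.008, -3.141, 0.0]
ft_force: [2.7, -0.5, -2.9]
width: 0.28
finger_force: 35.2
```

Call:
step_arm([
  [-1,0,0,0.007,0],
  [-1,0,0,0.007,0],
  [-1,0,0,0.007,0],
  [-1,0,0,0,0],
  [-1,0,0,0,0],
])

```text
clock: 21.48
ee_pos: [0.5966, 0.1836, 0.1482]
eef_rot: [0.008, -3.141, 0.0]
ft_force: [1.6, -1.0, -2.2]
width: 0.281
finger_force: 35.2
```

Call:
step_arm([
  [-1,0,0,0.003,0],
  [-1,0,0,0.003,0],
  [-1,0,0,0,0],
  [-1,0,0,0,0],
])

```text
clock: 21.82
ee_pos: [0.5967, 0.1837, 0.1475]
eef_rot: [-0.008, 3.142, -0.0]
ft_force: [1.0, -0.2, -1.5]
width: 0.277
finger_force: 35.3
```

Call:
step_arm([
  [-1,0,0,0.002,0],
  [-1,0,0,0,0],
  [-1,0,0,0,0],
])

```text
clock: 22.07
ee_pos: [0.5967, 0.1836, 0.1472]
eef_rot: [-0.008, 3.142, 0.0]
ft_force: [1.6, -0.5, -0.4]
width: 0.279
finger_force: 35.4
```

Call:
step_arm([
  [-1,0,0,0.002,0],
  [-1,0,0,0,0],
  [-1,0,0,0,0],
])

```text
clock: 22.32
ee_pos: [0.5967, 0.1836, 0.1471]
eef_rot: [-0.008, 3.141, 0.0]
ft_force: [0.5, -0.4, 2.5]
width: 0.278
finger_force: 36.0
```

Call:
step_arm([
  [-1,0,0,0.001,0],
  [-1,0,0,0,0],
  [-1,0,0,0,0],
])

```text
clock: 22.57
ee_pos: [0.5967, 0.1837, 0.1471]
eef_rot: [-0.008, 3.141, 0.0]
ft_force: [-1.3, -0.9, 5.6]
width: 0.284
finger_force: 36.5
```

Call:
step_arm([
  [-0.3,0,0,0,0],
  [-0.2,0,0,0,0],
  [-0.1,0,0,0,0],
  [0.1,0,0,0,0],
  [0.3,0,0,0,0],
  [0.4,0,0,0,0],
  [0.4,0,0,0,0],
  [0.4,0,0,0,0],
])

```text
clock: 23.23
ee_pos: [0.5966, 0.1837, 0.1467]
eef_rot: [0.008, -3.142, -0.0]
ft_force: [-0.4, 0.6, -0.1]
width: 0.701
finger_force: 0.0
```

Call:
step_arm([
  [0.4,0,0,-0.03,0],
  [0.4,0,0,-0.08,0],
  [0.4,0,0,-0.15,0],
  [0.4,0,0,-0.2,0],
  [0.4,0,0,-0.2,0],
  [0.4,0,0,-0.15,0],
  [0.4,0.1,0.2,0,0],
  [0.4,0.1,0.2,0,0],
  [0.4,0.1,0.2,0,0],
  [0.4,0.1,0.2,0,0],
])

```text
clock: 24.07
ee_pos: [0.5354, 0.3044, 0.2689]
eef_rot: [-0.007, 3.141, 0.001]
ft_force: [0.4, -0.1, 0.1]
width: 0.7
finger_force: 0.0
```

Call:
step_arm([
  [0.4,0.1,0.2,0,0],
  [0.4,0.1,0.2,0,0],
  [0.4,0.1,0.2,0,0],
  [0.4,0,0,0,0],
  [0.4,0,0,0,0],
])

```text
clock: 24.48
ee_pos: [0.4896, 0.3946, 0.2685]
eef_rot: [-0.013, 3.141, 0.0]
ft_force: [-0.5, -0.3, 1.0]
width: 0.7
finger_force: 0.0
```

```bash
python3 - <<'E'
from h import *
s=snapshot("scene");t=snapshot("top");print(ctrl.get_state()["ee_pos"])
p=(.5967,.1837)
for z in(.13,.189):print(proj("scene",(*p,z)),proj("top",(*p,z)))
def c(im,x,y,w,h): return cv2.resize(im[y:y+h,x:x+w,::-1],(400,300),interpolation=cv2.INTER_CUBIC)
cv2.imwrite("pics/f1.png",np.vstack([np.hstack([c(s,360,180,80,60),c(t,195,190,80,60)]),np.hstack([c(s,0,0,640,480),c(t,0,0,640,480)])]))
E
```

```text
[0.4908 0.3927 0.2684]
[402.0453 216.611 ] [226.7856 230.836 ]
[405.0506 199.148 ] [220.9879 225.5046]
```

View pics/f1.png

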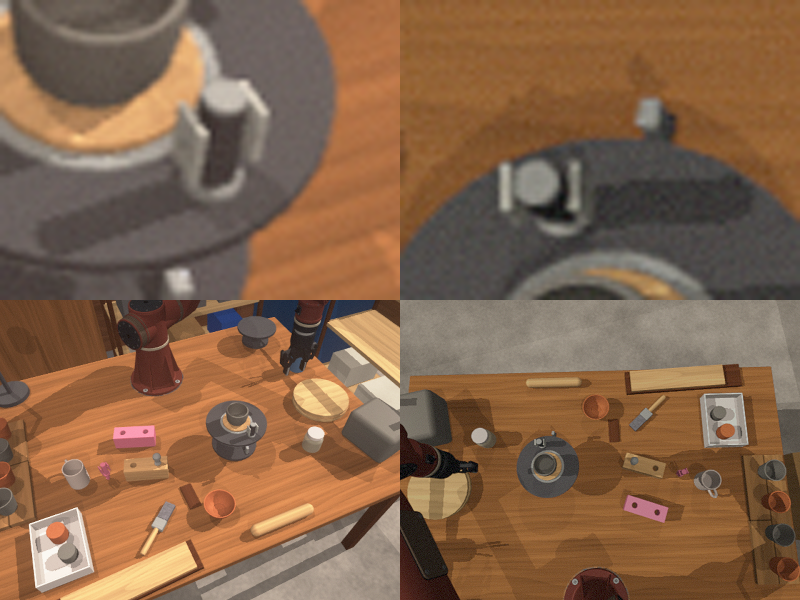

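The pin stands upright with its collar on the head and both buttons sprung out. Its cap is at full-image (405,199), matching the predicted home position, and nothing else has moved.

```bash
python3 -c "from rig import ctrl;print(ctrl.job_done())"
```

```text
the job is handed in; nothing more can be done
None
```

The pin is home in the index hole, about 0.4 rad past the pointer, with its collar flush on the wheel head and both buttons released. The other things on the table look undisturbed, and I handed the job in at about 25 s.

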